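# Pack the torches in reverse order

## Robot

A 6-joint arm with a two-finger parallel gripper is mounted at the origin on the work surface. World frame = base frame: x ahead of the robot, y to its left, z up, the work surface at z = 0. Lengths are in mm, angles in rad, forces in N, time in s.
With the tool pointing down it reaches from about 325 to 875 mm from the base axis. Payload 4.4 kg.
Tool frame: the origin (TCP) lies on the centre line of the jaws, within the pads' length; the fingertips stand ahead of it and the grasp point (between the pads) lies 6 mm ahead of it (ctrl.tcp_to_tips is the z of the fingertips in the tool frame, in mm); z points along the fingers, y is the line along which they close (so a half turn about z gives the same grasp; the last joint's range is limited). The gripper opens to 85 mm and grips with 20 to 120 N. Pads are 22 mm wide; open, the fingers measure 114 mm over their backs; the gripper's body (76 mm by 85 mm) begins 54 mm behind the grasp point. The pads swing forward as they close: fully open they stand 13 mm farther back than shut.
Start: joints at [-1.359, 0.207, 1.542, -0, 1.393, -0.15], TCP at [204.052, -537.578, 218.482] pointing down, gripper open.
Joint ranges: [-2.73, 2.73], [-0.86, 2.22], [0.23, 2.46], [-1.11, 4.25], [0.08, 2.63], [-2.82, 2.82]. Speed limits (rad/s): [2.79, 2.79, 3.14, 3.14, 3.14, 3.14].

## Interface

Orientations are given as a 3x3 rotation matrix whose columns are the frame's x, y, z axes.
In Python, from plant import ctrl, sensors, optics gives the robot as it stands. Calls block until the motion is done:
- ctrl.move_ptp(position, orientation): joint-space move of the TCP to a pose.
- ctrl.move_l(position, rot=None, vel=150, threshold=None): straight line of the TCP; rot=None keeps the orientation; vel is the mean speed in mm/s. With threshold (N) it stops when the force on the tool has changed by that much, and returns True; else False.
- ctrl.set_joints(angles): joint-space move.
- ctrl.gripper_to(opening, force=None): finger opening in mm; force is the grip in N (None keeps the last); returns when the fingers have stopped.
- ctrl.hold(seconds).
- ctrl.solve_ik(position, orientation): joint angles nearest the present ones, or None.
- sensors.read_state(): the state.
- optics.grab_frame(name): name is "scene" or "top" or "wrist"; returns (picture, depth): 480x640x3 uint8, red, green, blue; 480x640 float32, mm along the optical axis (not along the pixel's ray), 0 where there is no reading.
- optics.camera_params(name): a dict with "mtx" (3x3 intrinsics, pixels), "R" (3x3) and "t" (3): a world point X has camera coordinates R X + t; the wrist camera has in their place "T_tool_cam" (4x4, takes a point from camera to tool coordinates, whose origin is the TCP and whose axes are the flange's). Camera axes: x right, y down, z forward; pixel columns grow to the right and rows downward; lengths in mm; the calibration is good to about 2 mm. A picture is of the moment at which its call begins: read the wrist's pose just before it. camera_params takes no time and is no camera call.
A pose or a line that the arm cannot do raises ctrl.MotionError and nothing moves.
- ctrl.finish_job(): hands the job in; it is judged then, once.
The state is a dict: "t": time; "q": joint angles; "qvel": joint speeds; "tau": joint torques, N m; "eef_pos": TCP position; "eef_rot": TCP orientation; "force": force on the tool from outside, world axes, zero at the start; "wrist_torque": the same for the moment, N m; "grip_width": finger opening in mm; "grasp_force": force on a finger pad.
Only numpy, scipy, OpenCV 4.12 (cv2) and the standard library are available. Lean on these libraries where they do the work, as an engineer would, in place of code of your own. Each camera call takes 0.05 s, during which the arm holds its last target. There are 200 camera calls.

## Task

Move the four torches from the steel rail into the grey tote, one to a compartment, in reverse order: the torch nearest the rail's red end goes into the compartment farthest from the tote's red end, and so on along the row. Set each one down gently, standing upright on its head with the coloured cap up, and let none fall over.

Things in the scene. Friction and masses are not known exactly. Their poses are not given: they have to be found in the camera images.
- torch_white: black hand torch with a white tail cap, standing upright on its lens head in the white dish; 125 mm tall; round; head 40 mm across up to 22 mm height, tapering to a 28 mm barrel from 38 mm height to the top; the tail cap is the top 29 mm; 0.10 to 0.20 kg. Origin: centre of the flat underside of the head; z up along the torch
- torch_yellow: black hand torch with a yellow tail cap, standing upright on its lens head in the yellow dish; 125 mm tall; round; head 40 mm across up to 22 mm height, tapering to a 28 mm barrel from 38 mm height to the top; the tail cap is the top 29 mm; 0.10 to 0.20 kg. Origin: centre of the flat underside of the head; z up along the torch
- torch_blue: black hand torch with a blue tail cap, standing upright on its lens head in the blue dish; 125 mm tall; round; head 40 mm across up to 22 mm height, tapering to a 28 mm barrel from 38 mm height to the top; the tail cap is the top 29 mm; 0.10 to 0.20 kg. Origin: centre of the flat underside of the head; z up along the torch
- torch_green: black hand torch with a green tail cap, standing upright on its lens head in the green dish; 125 mm tall; round; head 40 mm across up to 22 mm height, tapering to a 28 mm barrel from 38 mm height to the top; the tail cap is the top 29 mm; 0.10 to 0.20 kg. Origin: centre of the flat underside of the head; z up along the torch
- dish_white: white square dish, 58 by 58 mm, 12 mm high, floor 4 mm thick, fixed on the rail and never moved; the white torch starts in it, so the row of dishes keeps showing the starting order. Origin: centre of its underside (12 mm above the table); axes as the rail's
- dish_yellow: yellow square dish, 58 by 58 mm, 12 mm high, floor 4 mm thick, fixed on the rail and never moved; the yellow torch starts in it, so the row of dishes keeps showing the starting order. Origin: centre of its underside (12 mm above the table); axes as the rail's
- dish_blue: blue square dish, 58 by 58 mm, 12 mm high, floor 4 mm thick, fixed on the rail and never moved; the blue torch starts in it, so the row of dishes keeps showing the starting order. Origin: centre of its underside (12 mm above the table); axes as the rail's
- dish_green: green square dish, 58 by 58 mm, 12 mm high, floor 4 mm thick, fixed on the rail and never moved; the green torch starts in it, so the row of dishes keeps showing the starting order. Origin: centre of its underside (12 mm above the table); axes as the rail's
- rail: fixed flat steel rail, 257 mm long (y) by 72 mm (x), 12 mm thick, carrying the four dishes in a row along y at y = -94.5, -31.5, 31.5 and 94.5 mm in its frame. A red end block (14 mm thick, 35 mm high) closes its +y end. Origin: centre of the steel bar's underside, on the table; z up
- tote: fixed grey plastic tote, 257 mm long (y) by 68 mm (x), 35 mm high, walls, dividers and floor 5 mm thick, with four empty square compartments 58 mm wide, open at the top, in a row along y, centred at x = 0, y = -94.5, -31.5, 31.5 and 94.5 mm in its frame. A red end block (14 mm thick, 35 mm high) closes its +y end. Origin: centre of the grey tote's underside, on the table; z up
Things that resemble listed ones, but are neither listed nor needed, are in the scene too. What is shaped like the torch_green but pink is not meant.

How it is judged:
By the outcome, as a careful person would: the job done as asked, in the order asked, and still so for the second after the job is handed in, with the robot touching nothing.
It also fails if it takes over 106 s, if anything falls off the work surface, if the arm or the gripper's body presses on something with over 40 N, if the wrist force passes 120 N, or if a joint passes its speed limit or range.

## Working session

There is one attempt and no reset: what is moved stays moved. The work goes in short steps, each a Python script; the robot and the scene stay as the last script left them, time stands still between calls to the robot, and variables do not carry over. Pictures are saved under pics/ and viewed, at most 14 in all, crops included, and the job is handed in when it is done.

```bash
mkdir -p pics; ls; python3 - <<'E'
from plant import ctrl,sensors,optics
import cv2,numpy as np
for n in ("top","scene"):
    p,d=optics.grab_frame(n); cv2.imwrite(f"pics/{n}1.png",p[:,:,::-1]); np.save(f"pics/{n}1.npy",d)
    print(n,optics.camera_params(n))
print(ctrl.tcp_to_tips,sensors.read_state())
E
```

```text
pics
top {'mtx': array([[551.89152953,   0.        , 324.77289794],
       [  0.        , 551.89152953, 234.22291634],
       [  0.        ,   0.        ,   1.        ]]), 'R': array([[-0.01756503, -0.99968276,  0.01805102],
       [-0.99044777,  0.01492759, -0.13707799],
       [ 0.13676504, -0.02028637, -0.99039577]]), 't': array([  -9.23778502,  522.45822228, 1021.93431511])}
scene {'mtx': array([[503.12186377,   0.        , 313.25694295],
       [  0.        , 503.12186377, 242.18249701],
       [  0.        ,   0.        ,   1.        ]]), 'R': array([[-0.5666634 ,  0.82394825,  0.00136988],
       [ 0.71622486,  0.4933981 , -0.49353851],
       [-0.40732609, -0.27868906, -0.86972287]]), 't': array([ 283.79851657, -348.46370157, 1220.11633681])}
25.0 {'t': 0.1, 'q': array([-1.35850004e+00,  2.07376167e-01,  1.54285315e+00,  1.61340413e-05,
        1.39349215e+00, -1.50545228e-01]), 'qvel': array([ 0.00012348, -0.00079802, -0.0047945 ,  0.00053485,  0.00079999,
        0.00345767]), 'tau': array([-7.40506221e-04, -3.84092331e+01, -2.92547840e+01, -2.40146464e-04,
        4.85497992e-03,  2.13873915e-05]), 'eef_pos': array([ 203.90115156, -536.85568491,  217.39846087]), 'eef_rot': array([[ 9.34893142e-01,  3.54929042e-01, -4.33026763e-04],
       [ 3.54929148e-01, -9.34890879e-01,  2.08436379e-03],
       [ 3.34968473e-04, -2.10235123e-03, -9.99997734e-01]]), 'force': array([ 0.78125843, -1.24361894, -0.89911715]), 'wrist_torque': array([ 0.0213949 , -0.01100692, -0.03561808]), 'grasp_force': 0.0, 'grip_width': 85.60852753073455}
```

View pics/top1.png

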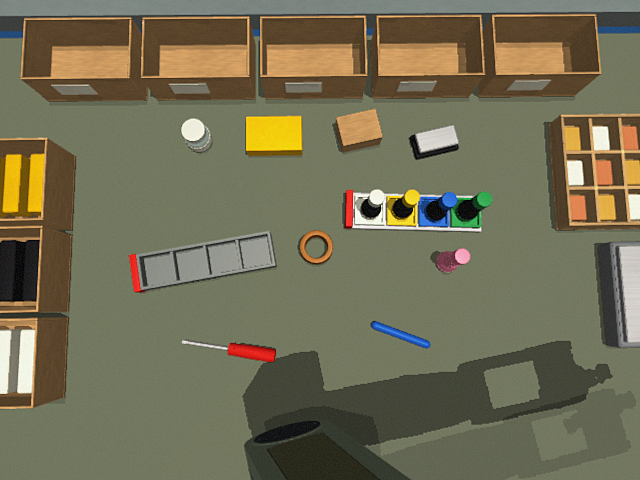

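View pics/scene1.png

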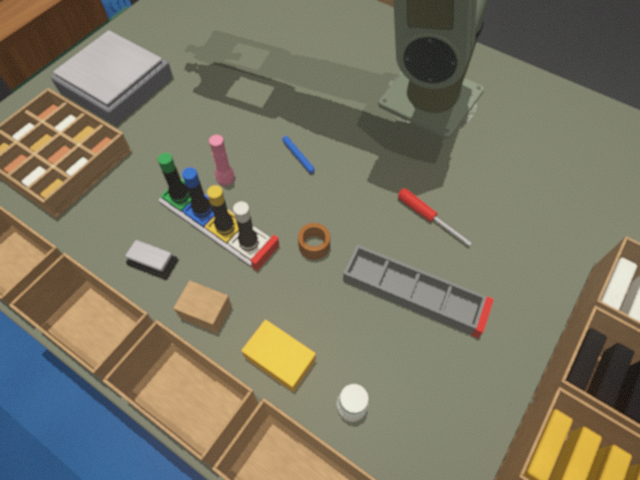

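The top view has the rail at (345–482, 190–230) with its red end at left (348,209). From red, the order is white (376,198), yellow (411,198), blue (448,201), green (484,200). The tote is at (131–275, 233–292) with its red end at left (137,272).

Could be mistaken for a wanted torch: the pink torch (452,262), which is the decoy, and the white-topped jar (196,134). The wanted ones are the four standing in dishes. Next, a close crop of the rail and tote.

```bash
python3 - <<'E'
import cv2,numpy as np
p=cv2.imread("pics/top1.png")
a=p[182:239,335:505];b=p[227:299,120:290]
cv2.imwrite("pics/crop1.png",cv2.resize(np.vstack([a,b]),None,fx=4.5,fy=4.5,interpolation=cv2.INTER_CUBIC))
E
```

```text
(no output)
```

View pics/crop1.png

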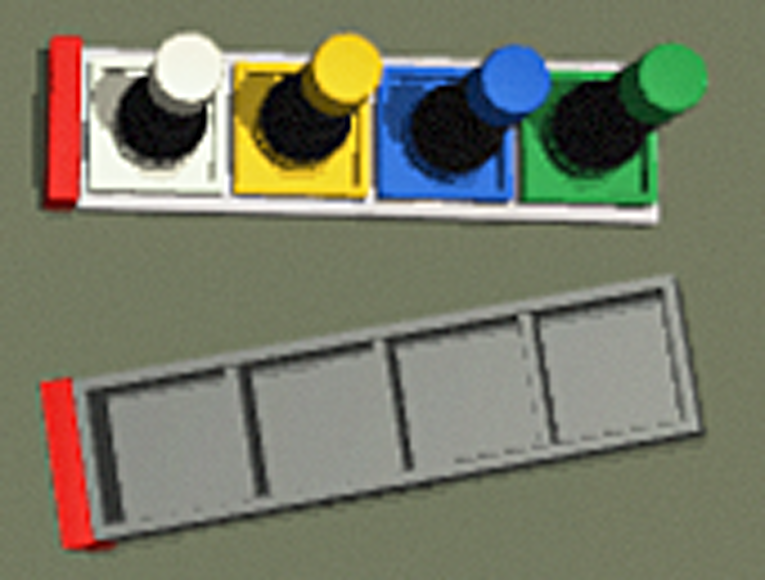

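The crop confirms white, yellow, blue, green from the rail's red end, each in its dish, and four empty compartments in the tote. I read the corners from it and fit both poses.

```bash
cat > h.py <<'E'
import numpy as np,cv2
from scipy.optimize import least_squares
from plant import ctrl,sensors,optics
def ray(n,px,z):
    c=optics.camera_params(n);R,t=c["R"],c["t"]
    d=R.T@np.linalg.solve(c["mtx"],[*px,1.]);o=-R.T@t
    return o+d*(z-o[2])/d[2]
def fit(n,px,model):
    w=np.array([ray(n,p,m[2])[:2] for p,m in zip(px,model)]);m=np.array(model,float)[:,:2]
    R=lambda a:np.array([[np.cos(a),-np.sin(a)],[np.sin(a),np.cos(a)]])
    s=least_squares(lambda v:((m@R(v[2]).T+v[:2])-w).ravel(),[*w.mean(0),0.])
    return s.x,s.fun.reshape(-1,2)
E
cat > m.py <<'E'
from h import *
np.set_printoptions(precision=2,suppress=True)
A=lambda X,Y:(335+(X+.5)/4.5-.5,182+(Y+.5)/4.5-.5); B=lambda X,Y:(120+(X+.5)/4.5-.5,227+(Y-256)/4.5-.5)
# +x world is image up, +y world is image left
print("tote",*fit("top",[B(672,275),B(702,432),B(40,382),B(64,548)],[(34,-128.5,35),(-34,-128.5,35),(34,142.5,35),(-34,142.5,35)]))
print("rail",*fit("top",[A(88,62),A(88,191),A(656,203),A(658,222),A(50,37),A(47,208)],[(29,123.5,24),(-29,123.5,24),(-29,-123.5,24),(-36,-128.5,12),(36,142.5,35),(-36,142.5,35)]))
d=np.load("pics/top1.npy");c=optics.camera_params("top")
for nm,p,s in [("w",A(188,67),(241,209)),("y",A(347,69),(216,193)),("b",A(515,80),(191,175)),("g",A(671,78),(166,160))]:
    dz=d[int(round(p[1])),int(round(p[0]))]
    X=c["R"].T@(np.linalg.solve(c["mtx"],[*p,1.])*dz-c["t"])
    print(nm,p,ray("top",p,141),"depth",X,"scene",ray("scene",s,141))
E
python3 m.py
```

```text
tote [476.83 209.15   0.16] [[ 0.2  -1.37]
 [ 0.28  0.14]
 [-1.61  0.01]
 [ 1.13  1.23]]
rail [ 567.23 -200.     -0.03] [[ 0.33 -0.51]
 [-0.79 -0.06]
 [ 0.15 -0.32]
 [-0.35 -0.99]
 [-0.98  1.27]
 [ 1.64  0.61]]
w (376.3888888888889, 196.5) [ 572.82 -106.83  141.  ] depth [ 572.79 -106.82  141.15] scene [ 574.12 -105.48  141.  ]
y (411.72222222222223, 196.94444444444446) [ 571.17 -168.63  141.  ] depth [ 571.88 -169.26  137.55] scene [ 572.68 -164.31  141.  ]
b (449.05555555555554, 199.38888888888889) [ 565.92 -233.89  141.  ] depth [ 566.46 -234.58  138.26] scene [ 567.71 -228.48  141.  ]
g (483.72222222222223, 198.94444444444446) [ 565.86 -294.84  141.  ] depth [ 566.02 -295.1   140.19] scene [ 567.86 -290.59  141.  ]
```

The residuals are under 2 mm. The cap points agree with the dish spacing (63 mm) and with the 141 mm cap height in depth. Moving white first.

```bash
cat >> h.py <<'E'
TOTE=(476.83,209.15,.16); RA=-.03
CAP=dict(white=(572.8,-106.8),yellow=(571.2,-168),blue=(566,-233),green=(565.9,-294.2))
SLOT=dict(white=-94.5,yellow=-31.5,blue=31.5,green=94.5)
def down(p,a):   # tool down, jaws closing along (cos a, sin a); the half turn that keeps joint 6 central
    best=None
    for s in (1,-1):
        y=s*np.array([np.cos(a),np.sin(a),0]);z=np.array([0,0,-1.])
        R=np.c_[np.cross(y,z),y,z];q=ctrl.solve_ik(p,R)
        if q is not None and (best is None or abs(q[5])<best[0]): best=(abs(q[5]),R)
    return best[1]
def xy(n):
    x,y,a=TOTE;s=SLOT[n];return x-np.sin(a)*s,y+np.cos(a)*s
def move(n,first=False):
    S=sensors.read_state;px,py=CAP[n];tx,ty=xy(n)
    R=down([px,py,270],RA)
    ctrl.move_ptp([px,py,235],R);ctrl.gripper_to(56)
    ctrl.move_l([px,py,117],vel=120)
    ctrl.gripper_to(20,force=40);s=S();print(n,"grip",s["grip_width"],s["grasp_force"],s["eef_pos"],s["t"])
    if not 24<s["grip_width"]<32: return print("bad grip")
    ctrl.move_l([px,py,280],vel=120)
    s=S();print("lift",s["grip_width"],s["grasp_force"],s["force"])
    ctrl.move_ptp([tx,ty,280],down([tx,ty,280],TOTE[2]))
    ctrl.move_l([tx,ty,118],vel=120);ctrl.hold(.3)
    hit=ctrl.move_l([tx,ty,101],vel=20,threshold=3);s=S();print("down",hit,s["eef_pos"],s["force"],s["grip_width"])
    return s
def release(n):
    tx,ty=sensors.read_state()["eef_pos"][:2]
    ctrl.gripper_to(56);ctrl.move_l([tx,ty,235],vel=120);print("t",sensors.read_state()["t"])
def snap(n,f,box=None,k=1):
    p,d=optics.grab_frame(n)
    if box: p=p[box[1]:box[3],box[0]:box[2]]
    cv2.imwrite(f"pics/{f}.png",cv2.resize(p[:,:,::-1],None,fx=k,fy=k,interpolation=cv2.INTER_CUBIC))
E
python3 - <<'E'
from h import *
np.set_printoptions(precision=2,suppress=True)
for n in SLOT: print(n,xy(n))
move("white"); snap("scene","s2",(120,120,520,380),2)
E
```

```text
white (np.float64(491.8855705250462), np.float64(115.85702172100326))
yellow (np.float64(481.8485235083487), np.float64(178.05234057366775))
blue (np.float64(471.81147649165126), np.float64(240.24765942633226))
green (np.float64(461.77442947495376), np.float64(302.44297827899675))
white grip 26.059169583889428 39.34395253658295 [ 573.76 -107.08  118.22] 4.0583
lift 25.802321265308134 39.36177849769592 [ 0.29  0.25 -1.72]
down True [492.13 115.9  107.19] [0.45 0.41 3.7 ] 25.583452193313693
```

View pics/s2.png

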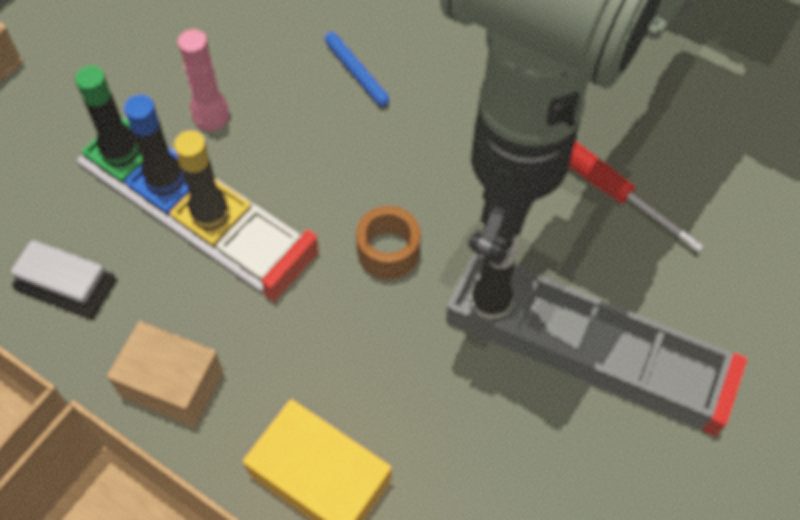

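White is in the compartment farthest from red (crop 492,290). Contact came at TCP z 107.2, exactly the predicted floor height. Releasing it and moving yellow.

```bash
python3 - <<'E'
from h import *
np.set_printoptions(precision=2,suppress=True)
release("white"); move("yellow"); snap("scene","s3",(120,120,520,380),2)
E
```

```text
t 10.5667
yellow grip 25.745685668047365 39.31731462478638 [ 572.11 -168.37  118.22] 13.425
lift 25.463898954873066 39.40601885318756 [-0.44 -0.09 -1.73]
down True [482.1  178.11 107.15] [-0.14  0.02  4.43] 25.560593786641697
```

View pics/s3.png

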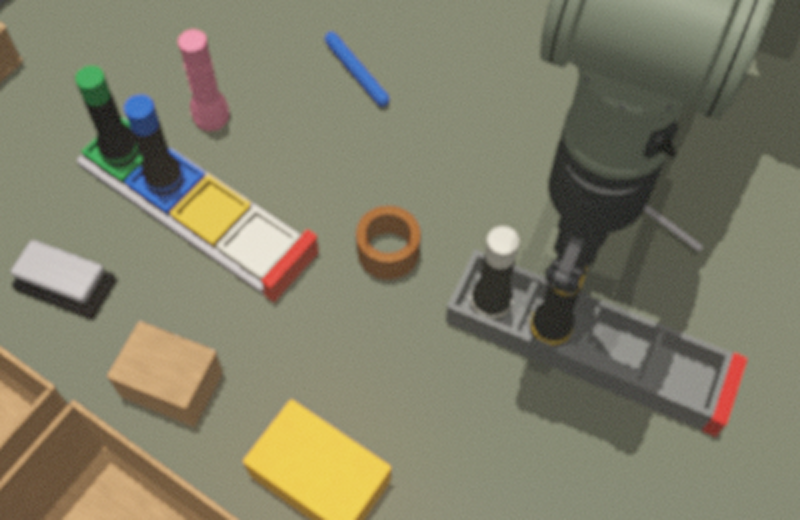

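White stands upright (crop 497,270) and yellow is down in the second compartment (555,310). Blue and green follow.

```bash
python3 - <<'E'
from h import *
np.set_printoptions(precision=2,suppress=True)
release("yellow")
for n in ("blue","green"):
    s=move(n)
    if s is None or abs(s["eef_pos"][2]-107.2)>2: print("stop");break
    release(n)
snap("scene","s4",(120,120,520,380),2)
E
```

```text
t 20.3333
blue grip 25.946115501801398 39.30995285511017 [ 566.88 -233.47  118.28] 23.6083
lift 25.763908956751944 39.37766790390015 [-1.18  0.18 -2.68]
down True [472.09 240.31 107.2 ] [-0.76  0.6   4.46] 25.75277513190543
t 30.8833
green grip 25.808703760721556 39.2851585149765 [ 566.71 -294.72  118.32] 34.5667
lift 25.794681059186022 39.409446716308594 [ 0.26  0.4  -2.13]
down True [461.92 302.46 107.26] [0.2  0.5  3.17] 25.708776783678275
t 42.2417
```

View pics/s4.png

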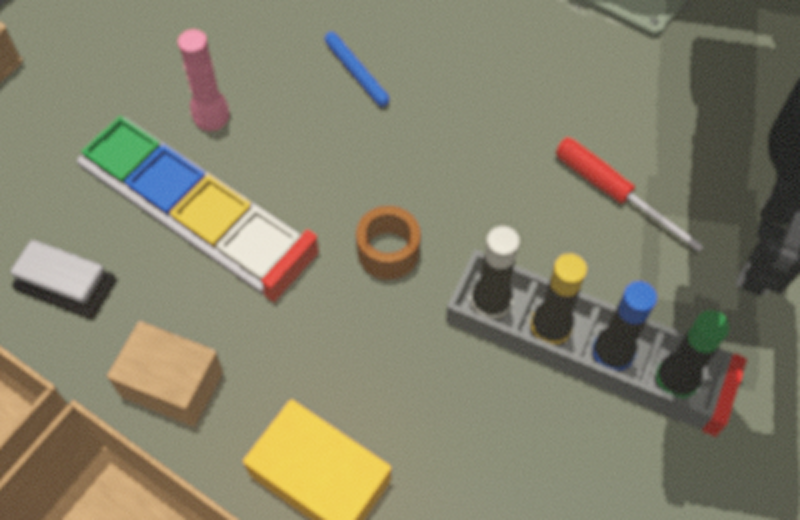

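All four stand upright in the tote. From the far end to red they are white (497,270), yellow (560,300), blue (628,325) and green (695,350). The lean grows steadily along the row, as perspective would give, and the gripper is clear.

```bash
python3 -c "
from plant import ctrl
print(ctrl.finish_job())"
```

```text
the job is handed in; nothing more can be done
None
```

The four torches stand upright in the tote in reverse order (white farthest from the red end, then yellow, blue and green nearest it), and the job was handed in at about 42 s; no verdict was returned.

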